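# Brace the sample jar and unscrew its lid

### The job

Open the square glass jar of chocolates in the white display tray, leaving the jar standing in its bay and the other goods where they are. First brace it so that it cannot turn: lift the loose divider out of the tray's middle slot and slide it fully down into the slot beside the square jar. Then unscrew the jar's tight lid anticlockwise until the thread lets go, lift it straight up just clear of the mouth, and finish while still holding it there, level, a finger's breadth or two above the open jar.

Things in the scene. Friction and masses are not known exactly. Their poses are not given: they have to be found in the camera images.
- tray: White display tray with a brown floor, fixed, 264 (x) x 330 (y) x 60 mm high, walls 12 mm, floor 8 mm. Origin: centre of its underside; x along the short side, y along the long side, z up. The inner faces at x = +-120 mm carry facing vertical grooves at y = -62, 0, +62 mm. The square jar stands in one end bay, a round jar in the other (either way round), both towards the -x side.
- slot_left (a point): Slot at tray y = +62 mm: on the tray's floor (8 mm above the counter), midway between its two facing grooves; a divider fully home there has its origin here. Grooves are 10 mm wide, with a bevelled mouth 57 mm above the counter, between white ribs that stand 8 mm in from the walls.
- slot_right (a point): The same for the slot at tray y = -62 mm. With a divider in its slot an end bay is 87 mm wide, with the jar close beside the divider.
- divider: White wooden board standing on edge, 236 long (x) x 8 thick (y) x 76 mm high, about 100 g, with a hand tab 60 long, 8 thick, 14 mm high on the middle of its top edge. Origin: centre of its lower edge; x along its length, z up. Starts loose but home in the tray's middle slot (tray y = 0), x along the tray's x; clear of the grooves when raised 52 mm. Lowest 4 mm are 5.5 mm thick.
- divider_tab (a point): Middle of the top edge of the divider's tab, 90 mm above its lower edge: pinch the 8 mm thickness just below here.
- jar: Square clear glass jar of chocolates, 68 x 68 mm, about 0.4 kg, body 84 mm high, then a neck. Origin: centre of its underside; z up; sides along the tray's. Loose on the tray's floor, centre 51 mm from the end wall, 66 mm to the -x side of the tray's middle. Unbraced it turns along with its lid; with the divider 2 mm beside it, it turns about 8 degrees, then holds.
- jar_mouth (a point): Centre of the square jar's rim, 107 mm above its underside.
- lid: Plain steel screw lid of the square jar, 60 mm across, 17 mm high, 57 g. Origin: centre of its lower edge, when shut 94 mm above the jar's underside; z up. Three-start thread: starts at about 0.5 N m, unscrews anticlockwise from above (+yaw), free to lift straight off when turned 52 to 95 degrees relative to the jar, best 75; the next thread stops it at 97. It need not be raised while turning.
- lid_top (a point): Centre of the lid's top, 17 mm above its lower edge. The jar's shoulder is wider than the lid, 10 mm below it: keep the fingertips at or above the lid's lower edge.
- round_jar: Bystander: round glass jar, 66 mm across, only 80 mm high with its 50 mm steel lid, in the other end bay of the tray. Origin: centre of its underside.
- carton_a: Bystander: flat carton 85 x 40 x 18 mm lying in a middle bay of the tray. Origin: centre of its underside.
- carton_b: Bystander: the same in the other middle bay.
- scoop: Bystander: steel sweet scoop about 180 mm long and 28 mm high, on the counter to the right (-y). Origin: under its middle.
- cocoa_tin: Bystander: round tin 83 mm across and 108 mm high, on the counter to the left (+y). Origin: centre of its underside.
- tasting_bowl: Bystander: small steel bowl 110 mm across and 45 mm high, on the counter to the left. Origin: centre of its underside.

How it is judged:
By the outcome, as a careful person would: the job done as asked, in the order asked, and still so for the second after the job is handed in, while the arm keeps its last pose, push and grip.
It also fails if it takes over 54 s, if anything falls off the work surface, if the arm or the gripper's body presses on something with over 40 N, if the wrist force passes 120 N, or if a joint passes its speed limit or range.

### The arm

A 6-joint arm with a two-finger parallel gripper is mounted at the origin on the work surface. World frame = base frame: x ahead of the robot, y to its left, z up, the work surface at z = 0. Lengths are in mm, angles in degrees, forces in N, time in s.
With the tool pointing down it reaches from about 300 to 850 mm from the base axis. Payload 4.2 kg.
Tool frame: the origin (TCP) lies midway between the tips of the shut fingers; the grasp point (between the pads) lies 19 mm behind it (pinch_z is the distance from the TCP to the grasp point, in mm); z points along the fingers, y is the line along which they close (so a half turn about z gives the same grasp; the last joint's range is limited). The gripper opens to 91 mm and grips with 3 to 60 N. Pads are 32 mm wide; open, the fingers measure 118 mm over their backs; the gripper's body (76 mm by 178 mm) begins 60 mm behind the grasp point.
Start: joints at [72.88, 18.312, 89.639, -0, 72.044, -1.146], TCP at [158.244, 552.816, 175.576] pointing down, gripper open.
Joint ranges: [-177.97, 177.97], [-48.28, 115.42], [12.27, 149.76], [-77.06, 257.06], [2.81, 150.46], [-146.56, 146.56]. Speed limits (degrees/s): [147.25, 147.25, 180, 180, 180, 180].

### API

Orientations are given as [roll, pitch, yaw] about the fixed x, y, z axes, in that order (R = Rz(yaw) Ry(pitch) Rx(roll)).
In Python, from workcell import * gives the robot as it stands.
- The arm moves only by the tool step_arm, never from a script. Its argument "steps" is a list of rows, each a list of 7 numbers: the turn, a rotation vector about the tool's x, y, z in degrees, then the shift along the tool's x, y, z in mm, then the opening, from 0 (shut) to 1 (fully open). In form: [[rx, ry, rz, x, y, z, hand], ...]. A call has exactly 8 rows; each row shifts and turns the commanded pose from where the row before left it, along the tool's axes as they then stand; what a row does not reach is not made up. A row lasts 1/8 s, in which the tool goes at most 62.5 mm and 10.7 degrees, less where a joint would pass 70% of its speed; a pose out of reach is approached as far as the arm can. A call is refused whole if a number of a shift passes 62.5 or a number of a turn 10.7, either way. A call with a gripper value outside its range is refused whole. The fingers move at their own pace and stop on an object; "force" is the grip in N (left out, the last holds). Time passes only in rows, so rows that do not move let the fingers close, or fill a call up. It gives the time, the measured TCP pose, the force, the opening and the grip force at its end, in the units of the state.
- state(): the state, without advancing time (a new reading comes with each control period).
- grab_frame(name): name is "scene" or "top" or "wrist"; returns a dict with "image" (384x512x3 uint8, blue, green, red), "fovy" (degrees; the focal length in pixels is half the picture's height over the tangent of half this angle, whatever the lens; pixels are square), "cx", "cy" (the principal point, pixels), "origin" and "rotation" of the camera in the world; the wrist camera has in their place "tool_from_camera" (4x4, takes a point from camera to tool coordinates, whose origin is the TCP and whose axes are the flange's). Camera axes: x right, y down, z forward; pixel columns grow to the right and rows downward; lengths in mm; the calibration is good to about 2 mm. A picture is of the moment at which its call begins: read the wrist's pose just before it. There is no depth.
- job_done(): hands the job in; it is judged then, once.
The state is a dict: "time_s": time; "qpos": joint angles; "qvel": joint speeds; "effort": joint torques, N m; "ee_pos": TCP position; "ee_rot": TCP orientation; "force": force on the tool from outside, world axes, zero at the start; "torque": the same for the moment, N m; "gripper_width": finger opening in mm; "gripper_force": force on a finger pad.
Only numpy, scipy, OpenCV 4.12 (cv2) and the standard library are available. Lean on these libraries where they do the work, as an engineer would, in place of code of your own. Each camera call takes 0.05 s, during which the arm holds its last target. There are 200 camera calls.

## Working session

There is one attempt and no reset: what is moved stays moved. The work goes in short steps, Python scripts to look and compute and a tool call to move; the robot and the scene stay as the last step left them, time stands still between calls to the robot, and variables do not carry over. Pictures are saved under pics/ and viewed, at most 10 in all, crops included, and the job is handed in when it is done.

Besides the shell and the picture viewer there is one more tool, called after ">>>" in YAML: its name, and indented under it one key for each argument. step_arm: Moves the arm, as the interface text tells. Its arguments: {"type":"object","properties":{"steps":{"type":"array","items":{"type":"array","items":{"type":"number"}}},"force":{"type":"number"}},"required":["steps"]}

```bash
mkdir -p pics; ls; cat > a.py <<'E'
from workcell import *
import cv2,numpy as np
E
python3 - <<'E'
from a import *
s=state();print(s)
for n in("scene","top"):
    f=grab_frame(n);cv2.imwrite(f"pics/{n}0.png",f["image"]);np.save(f"pics/{n}0.npy",{k:v for k,v in f.items()},allow_pickle=True)
    print({k:v for k,v in f.items() if k!="image"})
E
```

```text
pics
{'time_s': 0.0, 'qpos': array([ 7.28796913e+01,  1.83505163e+01,  8.97083409e+01,  3.13158755e-04,
        7.20446622e+01, -1.14736082e+00]), 'qvel': array([ 0.01305474,  0.0198757 , -0.02081632,  0.04426667, -0.07661003,
       -0.02059121]), 'effort': array([-3.40431598e-04, -4.12462270e+01, -2.31969595e+01,  7.27216084e-02,
        4.56438074e-02, -1.33033723e-04]), 'ee_pos': array([158.06561614, 552.22492994, 174.71852696]), 'ee_rot': array([-1.79896507e+02, -2.37053145e-03,  1.64026953e+02]), 'force': array([-0.03119932,  0.4910267 , -0.13748235]), 'torque': array([-0.01183549, -0.03241977,  0.03212452]), 'gripper_force': 0.0, 'gripper_width': 91.5708761217854}
{'fovy': 56.960910792616595, 'cx': 253.02788498728168, 'cy': 191.10266438120243, 'origin': array([1021.30327073, -527.46100344,  672.76888366]), 'rotation': array([-128.18117119,   -0.67549758,   44.30753199])}
{'fovy': 51.037973594251014, 'cx': 263.44825184546266, 'cy': 189.62381370226913, 'origin': array([ 408.18311524,  -30.85202175, 1124.57480814]), 'rotation': array([-173.09871477,    0.38810608,  -91.36169487])}
```

View pics/scene0.png

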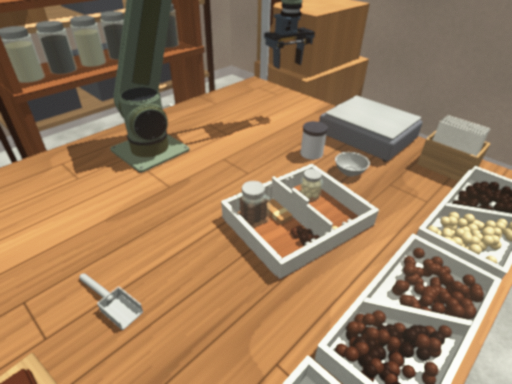

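View pics/top0.png

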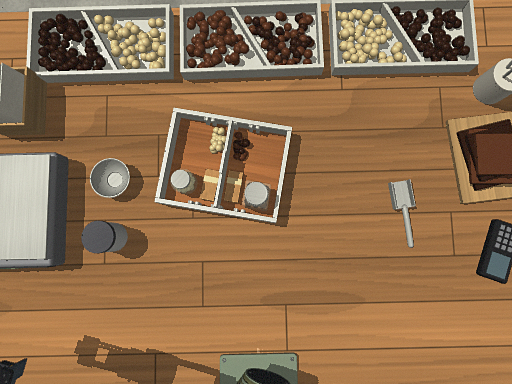

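The top view shows the tray with corners near (174,109), (292,128), (277,221) and (155,202). The big square jar's lid is at (257,195), in the right (-y) bay. The round jar is at (182,181). The divider runs (231,121)–(217,208).

```bash
cat > a.py <<'E'
from workcell import *
import cv2,numpy as np
from scipy.spatial.transform import Rotation as Ro
from scipy.optimize import least_squares
def T(pos,rpy):
    M=np.eye(4);M[:3,:3]=Ro.from_euler('xyz',rpy,degrees=True).as_matrix();M[:3,3]=pos;return M
def camT(f,s=None):
    return T(s["ee_pos"],s["ee_rot"])@np.array(f["tool_from_camera"]) if s is not None else T(f["origin"],f["rotation"])
def foc(f): return 192/np.tan(np.radians(f["fovy"]/2))
def proj(f,M,P):
    p=np.linalg.inv(M)@np.c_[np.atleast_2d(P),np.ones(len(np.atleast_2d(P)))].T
    return np.c_[f["cx"]+foc(f)*p[0]/p[2],f["cy"]+foc(f)*p[1]/p[2]]
def atz(f,M,uv,z):
    d=M[:3,:3]@np.array([(uv[0]-f["cx"])/foc(f),(uv[1]-f["cy"])/foc(f),1]);return M[:3,3]+d*(z-M[2,3])/d[2]
def tri(views): # [(f,M,uv)]
    A=[];b=[]
    for f,M,uv in views:
        d=M[:3,:3]@np.array([(uv[0]-f["cx"])/foc(f),(uv[1]-f["cy"])/foc(f),1]);d/=np.linalg.norm(d)
        Q=np.eye(3)-np.outer(d,d);A.append(Q);b.append(Q@M[:3,3])
    return np.linalg.lstsq(np.vstack(A),np.hstack(b),rcond=None)[0]
E
python3 - <<'E'
from a import *
f=np.load("pics/top0.npy",allow_pickle=True).item();M=camT(f)
for uv in[(174,109),(292,128),(277,221),(155,202)]:print(atz(f,M,uv,60))
print("lid",atz(f,M,(257,193),119),"tab",atz(f,M,(224.5,162),98))
g=np.load("pics/scene0.npy",allow_pickle=True).item();N=camT(g)
print("tri lid",tri([(f,M,(257,190)),(g,N,(252,187))]))
s=state();w=grab_frame("wrist");print(np.array(w["tool_from_camera"]).round(2),w["fovy"],w["cx"],w["cy"])
E
```

```text
[765.39502281 212.75222709  60.        ]
[ 703.77045494 -108.21647496   60.        ]
[452.85508078 -60.49845553  60.        ]
[511.10063661 262.61489066  60.        ]
lid [521.8681835  -10.51047981 119.        ] tab [607.22302198  72.45111698  98.        ]
tri lid [527.18421887 -12.49888676 125.16863952]
[[   0.     -0.96   -0.27   74.38]
 [   1.      0.     -0.     -1.01]
 [   0.     -0.27    0.96 -209.53]
 [   0.      0.      0.      1.  ]] 60.50786624932172 249.34404854687705 185.61557457635232
```

>>> step_arm:
  steps:
    - [0, 0, 0, -20, -14, -30, 1]
    - [0, 0, 0, -32, -22, -30, 1]
    - [0, 0, 0, -35, -23, -25, 1]
    - [0, 0, 0, -35, -23, 0, 1]
    - [0, 0, 0, -35, -23, 0, 1]
    - [0, 0, 0, -35, -23, 0, 1]
    - [0, 0, 0, -35, -23, 0, 1]
    - [0, 0, 0, -35, -23, 0, 1]

```text
time_s: 1.15
ee_pos: [362.8, 312.2, 260.4]
ee_rot: [-180.0, -0.0, 164.0]
force: [0.5, 0.6, -0.1]
gripper_width: 91.2
gripper_force: 0.0
```

>>> step_arm:
  steps:
    - [0, 0, 0, -35, -23, 0, 1]
    - [0, 0, 0, -35, -23, 0, 1]
    - [0, 0, 0, -35, -23, 0, 1]
    - [0, 0, 0, -35, -23, 0, 1]
    - [0, 0, 0, -35, -23, 0, 1]
    - [0, 0, 0, -35, -23, 0, 1]
    - [0, 0, -3, -35, -23, 0, 1]
    - [0, 0, -2.5, -10, -10, 0, 1]

```text
time_s: 2.15
ee_pos: [562.1, 77.3, 259.7]
ee_rot: [-180.0, -0.0, 169.5]
force: [0.8, 0.2, 1.0]
gripper_width: 91.3
gripper_force: 0.0
```

```bash
cat >> a.py <<'E'
def snap(name):
    s=state();w=grab_frame("wrist");w["M"]=camT(w,s);w["s"]=s;np.save(f"pics/{name}.npy",w,allow_pickle=True)
    cv2.imwrite(f"pics/{name}.png",w["image"]);print(s["time_s"],s["qpos"].round(2),s["ee_pos"].round(1),s["ee_rot"].round(2));return w
E
python3 -c "
from a import *
import time
w=snap('w1');cv2.imwrite('pics/w1b.png',cv2.resize(w['image'],(800,600),interpolation=2))"
```

```text
2.15 [ 6.680e+00  1.539e+01  8.179e+01 -2.000e-02  8.288e+01 -7.280e+01] [562.1  77.3 259.7] [-1.7996e+02 -5.0000e-02  1.6948e+02]
```

View pics/w1b.png

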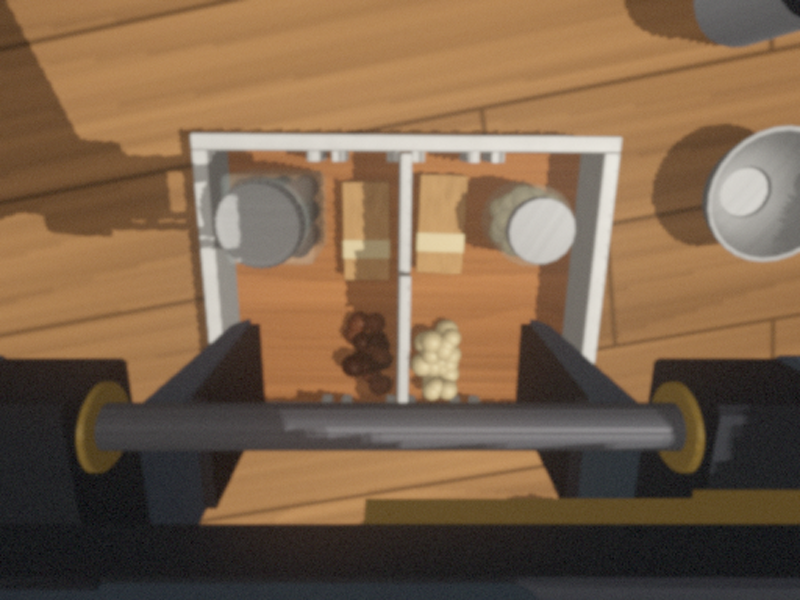

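The wrist view (800 px) shows the tray's near corners at (190,133) and (621,138). The square jar's lid is at (260,222), the round lid at (541,230), and the divider runs along x≈404. The fingers hide the far wall, so I'll shift 80 mm outward for a second view.

>>> step_arm:
  steps:
    - [0, 0, 0, -20, 0, 0, 1]
    - [0, 0, 0, -20, 0, 0, 1]
    - [0, 0, 0, -20, 0, 0, 1]
    - [0, 0, 0, -20, 0, 0, 1]
    - [0, 0, 0, 0, 0, 0, 1]
    - [0, 0, 0, 0, 0, 0, 1]
    - [0, 0, 0, 0, 0, 0, 1]
    - [0, 0, 0, 0, 0, 0, 1]

```text
time_s: 3.2
ee_pos: [639.2, 64.9, 261.0]
ee_rot: [180.0, 0.0, 169.5]
force: [-0.6, 0.3, -1.1]
gripper_width: 91.3
gripper_force: 0.0
```

```bash
python3 -c "
from a import *
w=snap('w2');cv2.imwrite('pics/w2b.png',cv2.resize(w['image'],(800,600),interpolation=2))"
```

```text
3.2 [ 4.770e+00  2.262e+01  7.101e+01  1.000e-02  8.635e+01 -7.477e+01] [639.2  64.9 261. ] [1.7998e+02 2.0000e-02 1.6954e+02]
```

View pics/w2b.png

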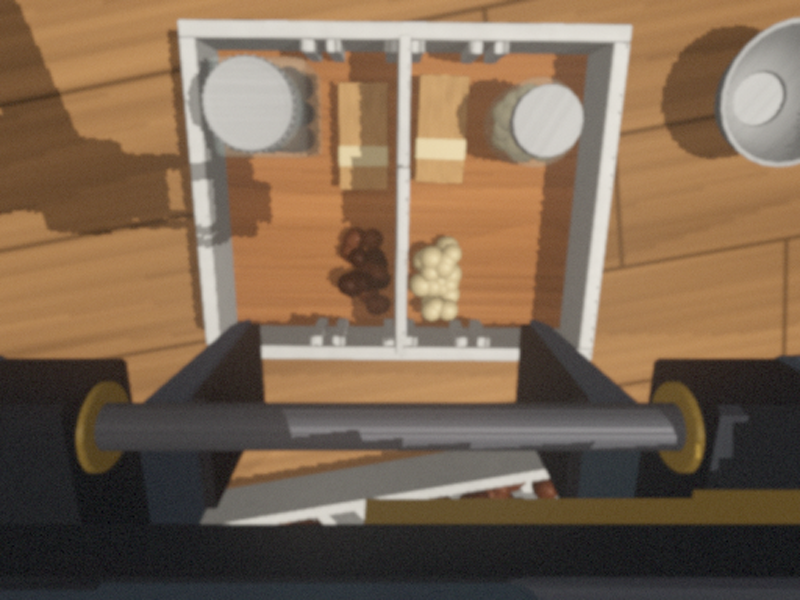

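Second view: near corners are at (178,19) and (631,25), the far outer edge is at y≈360, the square lid is at (248,103) and the divider runs (404,38)–(402,352). The ribs of the slot beside the square jar are at (309/333,47) and (317/340,335).

```bash
python3 - <<'E'
from a import *
w1,w2=[np.load(f"pics/w{i}.npy",allow_pickle=True).item() for i in(1,2)]
k=1.5625
def px(a):return (np.array(a)+.5)/k-.5
C={}
# tri checks
for n,a,b in[("cornR",(190,133),(178,19)),("cornL",(621,138),(631,25)),("lid",(260,222),(248,103)),("round",(541,230),(547,121)),("tabnear",(405,272),(404,168))]:
    print(n,tri([(w1,w1["M"],px(a)),(w2,w2["M"],px(b))]).round(1))
for i,w in((1,w1),(2,w2)):
    g=cv2.cvtColor(w["image"],cv2.COLOR_BGR2GRAY)
    c=cv2.HoughCircles(cv2.GaussianBlur(g,(3,3),0),cv2.HOUGH_GRADIENT,1,60,param1=80,param2=15,minRadius=20,maxRadius=33)
    print(i,None if c is None else ((c[0][:, :2]+.5)*k-.5).round(1).tolist(),c[0][:,2]*k)
pts=[(w1,(190,133),(-132,-165,60)),(w1,(621,138),(-132,165,60)),(w2,(178,19),(-132,-165,60)),(w2,(631,25),(-132,165,60))]
far=[(w2,(262,358.5)),(w2,(520,361))]
def res(p):
    A=T([p[0],p[1],0],[0,0,p[2]]);r=[]
    for w,uv,P in pts:r+=list(proj(w,w["M"],(A@np.r_[P,1])[:3])[0]*k-uv)
    for w,uv in far:
        q=np.linalg.inv(A)@np.r_[atz(w,w["M"],px(uv),60),1];r.append((q[0]-132)*1.3)
    return r
s=least_squares(res,[608,77,-10.7]);print(s.x,np.round(s.fun,1))
A=T([s.x[0],s.x[1],0],[0,0,s.x[2]])
for n,P in[("lidtop",(-66,-114,119)),("divnear",(-118,0,84)),("divfar",(118,0,84)),("tab",(0,0,98)),("grooveN",(-116,-62,60)),("grooveF",(116,-62,60)),("round",(-66,114,88))]:
    Q=(A@np.r_[P,1])[:3];print(n,Q.round(1),*[(proj(w,w["M"],Q)[0]*k).round(0) for w in(w1,w2)])
for uv in[(404,38),(402,352)]:print((np.linalg.inv(A)@np.r_[atz(w2,w2["M"],px(uv),84),1]).round(1))
for uv in[(321,47),(328.5,335)]:print((np.linalg.inv(A)@np.r_[atz(w2,w2["M"],px(uv),58),1]).round(1))
E
```

```text
cornR [449.7 -56.5  62.2]
cornL [512.8 263.8  62.2]
lid [520.4  -8.8 110.9]
round [567.4 191.2  83.4]
tabnear [581.1  84.8  81.8]
1 [[541.7000122070312, 230.8000030517578], [254.1999969482422, 229.1999969482422], [758.9000244140625, 210.39999389648438]] [32.03125 45.46875 45.46875]
2 [[243.1999969482422, 104.19999694824219], [546.4000244140625, 119.80000305175781], [771.4000244140625, 118.19999694824219], [355.79998779296875, 310.3999938964844]] [48.90625  36.71875  47.1875   50.625004]
[610.52677229  78.46505576 -11.13804687] [-0.6 -0.6  1.4 -0.6 -1.8  0.   1.  -0.  -0.7 -1.1]
lidtop [523.7 -20.6 119. ] [240. 231.] [229. 111.]
divnear [494.7 101.3  84. ] [407. 154.] [405.  36.]
divfar [726.3  55.7  84. ] [401. 443.] [399. 356.]
tab [610.5  78.5  98. ] [404. 315.] [402. 211.]
grooveN [484.7  40.   60. ] [325. 156.] [319.  45.]
grooveF [712.4  -4.8  60. ] [331. 425.] [326. 342.]
round [567.8 203.1  88. ] [559. 228.] [565. 118.]
[-117.1   -0.9   84.     1. ]
[114.2   1.9  84.    1. ]
[-115.2  -61.2   58.     1. ]
[110.1 -60.2  58.    1. ]
```

>>> step_arm:
  steps:
    - [0, 0, 0.4, 15, 4, 0, 1]
    - [0, 0, 0, 16, 4, 10, 0.6]
    - [0, 0, 0, 0, 0, 20, 0.4]
    - [0, 0, 0, 0, 0, 25, 0.4]
    - [0, 0, 0, 0, 0, 25, 0.4]
    - [0, 0, 0, 0, 0, 20, 0.4]
    - [0, 0, 0, 0, 0, 10, 0.4]
    - [0, 0, 0, 0, 0, 0, 0.4]
  force: 20

```text
time_s: 4.25
ee_pos: [610.0, 78.5, 150.3]
ee_rot: [-180.0, -0.1, 169.1]
force: [0.4, 0.3, 1.0]
gripper_width: 37.0
gripper_force: 0.0
```

```bash
python3 -c "
from a import *
w=snap('w3');cv2.imwrite('pics/w3b.png',cv2.resize(w['image'],(800,600),interpolation=2));print(state()['force'])"
```

```text
4.25 [ 6.260e+00  2.286e+01  8.639e+01  1.000e-02  7.081e+01 -7.288e+01] [610.   78.5 150.3] [-1.7999e+02 -6.0000e-02  1.6913e+02]
[-0.04309052 -0.04362738  0.78741691]
```

View pics/w3b.png

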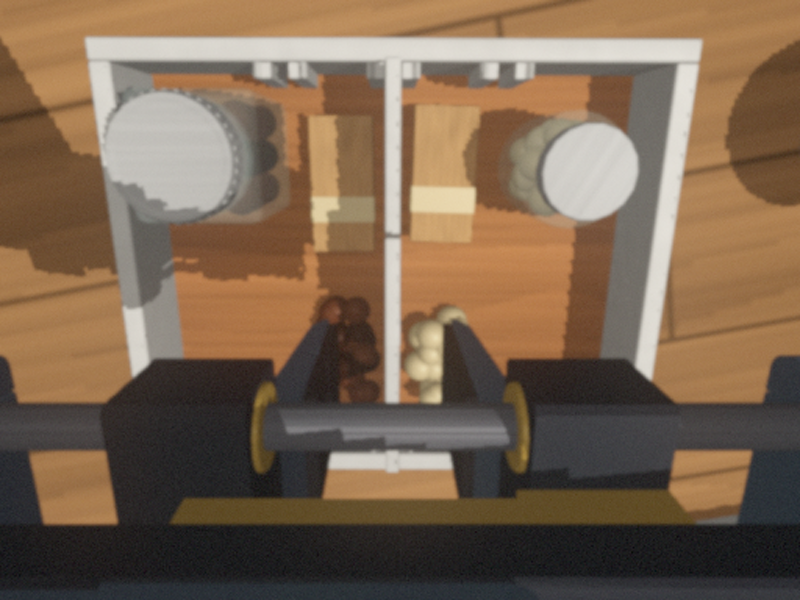

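The divider is at x≈392, centred between the fingers (334/452) and square to the near wall (87,38)–(702,40). I'll descend and pinch.

>>> step_arm:
  steps:
    - [0, 0, 0, 0, 0, 20, 0.4]
    - [0, 0, 0, 0, 0, 25, 0.4]
    - [0, 0, 0, 0, 0, 20, 0.4]
    - [0, 0, 0, 0, 0, 12, 0.3]
    - [0, 0, 0, 0, 0, 0, 0.2]
    - [0, 0, 0, 0, 0, 0, 0]
    - [0, 0, 0, 0, 0, 0, 0]
    - [0, 0, 0, 0, 0, 0, 0]
  force: 20

```text
time_s: 5.3
ee_pos: [611.0, 78.3, 74.1]
ee_rot: [180.0, 0.1, 169.1]
force: [0.2, -0.2, 0.4]
gripper_width: 0.6
gripper_force: 0.0
```

>>> step_arm:
  steps:
    - [0, 0, 0, 0, 0, 0, 0]
    - [0, 0, 0, 0, 0, 0, 0]
    - [0, 0, 0, 0, 0, 0, 0]
    - [0, 0, 0, 0, 0, 0, 0]
    - [0, 0, 0, 0, 0, -2, 0]
    - [0, 0, 0, 0, 0, -4, 0]
    - [0, 0, 0, 0, 0, -4, 0]
    - [0, 0, 0, 0, 0, 0, 0]

```text
time_s: 6.3
ee_pos: [611.1, 78.4, 84.1]
ee_rot: [180.0, 0.1, 169.1]
force: [-0.2, 0.2, 0.2]
gripper_width: 0.2
gripper_force: 0.0
```

The gripper shut on nothing (width 0.2 mm), so I'll look.

```bash
python3 -c "
from a import *
f=grab_frame('scene');i=f['image'][140:300,190:400];cv2.imwrite('pics/s4.png',cv2.resize(i,None,fx=3,fy=3,interpolation=2))
w=snap('w4')"
```

```text
6.35 [ 6.240e+00  2.579e+01  9.177e+01  1.000e-02  6.241e+01 -7.289e+01] [610.8  78.3  83.9] [1.7999e+02 3.0000e-02 1.6913e+02]
```

View pics/s4.png

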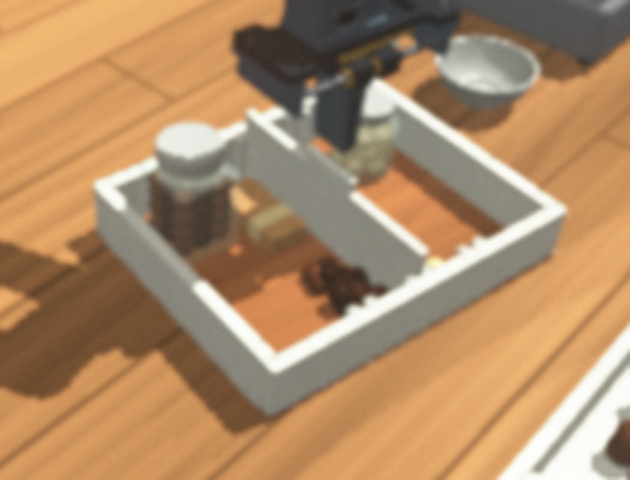

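```bash
python3 - <<'E'
from a import *
f=np.load("pics/scene0.npy",allow_pickle=True).item();M=camT(f)
A=T([610.5,78.5,0],[0,0,-11])
def s4(P):return ((proj(f,M,P)[0]-[190,140])*3).round(0)
print("tcp",s4([610.8,78.3,83.9]))
for n,P in[("tabN",(-30,0,98)),("tabF",(30,0,98)),("divN",(-118,0,84)),("divF",(118,0,84)),("cornF-y",(132,-165,60)),("cornF+y",(132,165,60)),("cornN-y",(-132,-165,60)),("lid",(-66,-102,119))]:
    print(n,s4((A@np.r_[P,1])[:3]))
g=grab_frame("scene")["image"]
cv2.imwrite("pics/s5.png",cv2.resize(g[150:220,260:350],None,fx=8,fy=8,interpolation=2))
E
```

```text
tcp [329. 175.]
tabN [308. 144.]
tabF [353. 180.]
divN [247. 109.]
divF [424. 252.]
cornF-y [272. 372.]
cornF+y [567. 208.]
cornN-y [ 91. 183.]
lid [191. 144.]
```

View pics/s5.png

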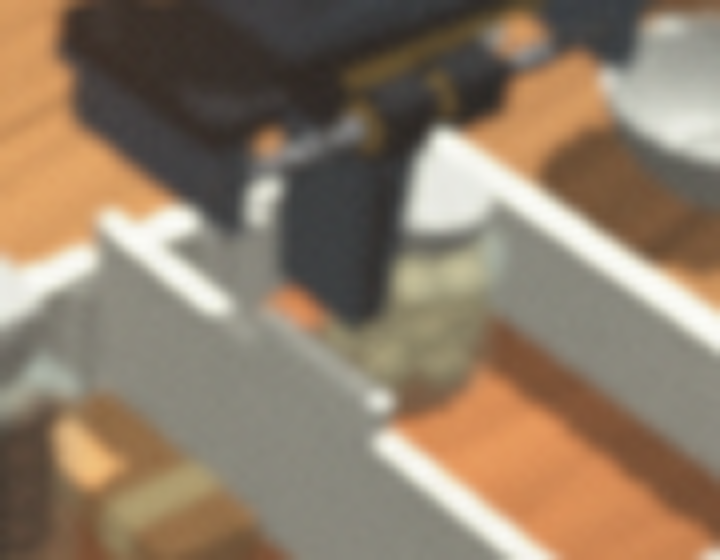

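```bash
python3 - <<'E'
from a import *
f=np.load("pics/scene0.npy",allow_pickle=True).item();M=camT(f)
def tips(p,r,half):
    X=T(p,r);return [proj(f,M,(X@np.array([a,b,0,1]))[:3])[0].round(1).tolist() for b in(half,half+13,-half,-half-13) for a in(-16,16)]
print("open",tips([158.1,552.2,174.7],[180,0,164.03],46))
g=f["image"].max(2);
for y in range(28,80,3):print(y,''.join('#' if v<75 else '.' for v in g[y,262:325]))
s=state();print("shut",tips(s["ee_pos"],s["ee_rot"],0),s["ee_pos"])
g=grab_frame("scene")["image"].max(2)
for y in range(150,206,2):print(y,''.join('#' if v<95 else '.' for v in g[y,262:345]))
E
```

```text
open [[298.2, 73.9], [293.6, 71.4], [300.9, 73.4], [296.2, 70.9], [278.7, 77.9], [274.2, 75.3], [275.8, 78.5], [271.4, 75.9]]
28 .............###############################...................
31 .............#######################################...........
34 ..###################################################..........
37 ...#########################.#..####################...........
40 ....###############....................##..########............
43 ....#######################.......################.............
46 ........##############.............#######.....................
49 ...........#######................########.....................
52 ...........#######................#######......................
55 ...........#######...............########......................
58 ...........#######...............#######.......................
61 ...........#######...............#######.......................
64 ............######..................###........................
67 ...............##..............................................
70 .................................
[... 2170 characters left out ...]
 .........................................###.......................................
192 ...................................................................................
194 ...................................................................................
196 ...................................................................................
198 ...................................................................................
200 ...................................................................................
202 ...................................................................................
204 ###................................................................................
```

```bash
python3 - <<'E'
import workcell
print([n for n in dir(workcell) if not n.startswith('_')],getattr(workcell,'pinch_z',None))
from a import *
for n,h in(("w3",18.5),("w4",0.1),("w1",45.6)):
    w=np.load(f"pics/{n}.npy",allow_pickle=True).item();X=T(w["s"]["ee_pos"],w["s"]["ee_rot"])
    for z in(0,-20,-40):print(n,z,[(proj(w,w["M"],(X@np.array([a,b,z,1]))[:3])[0]*1.5625).round().tolist() for b in(-h,h) for a in(-16,16)])
E
```

```text
['Unreachable', 'grab_frame', 'job_done', 'pinch_z', 'state'] 18.8
w3 0 [[350.0, 362.0], [348.0, 292.0], [434.0, 362.0], [436.0, 292.0]]
w3 -20 [[346.0, 382.0], [344.0, 306.0], [438.0, 382.0], [440.0, 306.0]]
w3 -40 [[342.0, 406.0], [340.0, 323.0], [443.0, 406.0], [446.0, 323.0]]
w4 0 [[392.0, 362.0], [392.0, 292.0], [392.0, 362.0], [392.0, 292.0]]
w4 -20 [[392.0, 382.0], [392.0, 306.0], [393.0, 382.0], [393.0, 306.0]]
w4 -40 [[392.0, 406.0], [392.0, 323.0], [393.0, 406.0], [393.0, 323.0]]
w1 0 [[288.0, 362.0], [284.0, 292.0], [496.0, 362.0], [500.0, 292.0]]
w1 -20 [[279.0, 382.0], [274.0, 306.0], [506.0, 382.0], [511.0, 306.0]]
w1 -40 [[267.0, 406.0], [262.0, 323.0], [518.0, 406.0], [524.0, 323.0]]
```

The pictures agree that the real fingertips sit about 40 mm behind the stated TCP (predicted and seen tips in wrist and scene). So the fingers closed above the tab. I'll open, go 42 mm lower and pinch again.

>>> step_arm:
  steps:
    - [0, 0, 0, 0, 0, 0, 0.4]
    - [0, 0, 0, 0, 0, 0, 0.4]
    - [0, 0, 0, 0, 0, 0, 0.4]
    - [0, 0, 0, 0, 0, 0, 0.4]
    - [0, 0, 0, 0, 0, 10, 0.4]
    - [0, 0, 0, 0, 0, 12, 0.4]
    - [0, 0, 0, 0, 0, 12, 0.4]
    - [0, 0, 0, 0, 0, 8, 0.4]
  force: 20

```text
time_s: 7.5
ee_pos: [610.1, 78.2, 40.1]
ee_rot: [-180.0, -0.1, 169.1]
force: [-0.2, -0.9, 0.5]
gripper_width: 36.6
gripper_force: 0.0
```

>>> step_arm:
  steps:
    - [0, 0, 0, 0, 0, 0, 0.2]
    - [0, 0, 0, 0, 0, 0, 0.1]
    - [0, 0, 0, 0, 0, 0, 0]
    - [0, 0, 0, 0, 0, 0, 0]
    - [0, 0, 0, 0, 0, 0, 0]
    - [0, 0, 0, 0, 0, 0, 0]
    - [0, 0, 0, 0, 0, 0, 0]
    - [0, 0, 0, 0, 0, 0, 0]

```text
time_s: 8.5
ee_pos: [611.1, 78.5, 42.0]
ee_rot: [180.0, 0.1, 169.1]
force: [0.4, 1.4, 3.7]
gripper_width: 7.9
gripper_force: 19.9
```

Gripped at 7.9 mm. I'll lift it 62 mm.

>>> step_arm:
  steps:
    - [0, 0, 0, 0, 0, -4, 0]
    - [0, 0, 0, 0, 0, -8, 0]
    - [0, 0, 0, 0, 0, -10, 0]
    - [0, 0, 0, 0, 0, -12, 0]
    - [0, 0, 0, 0, 0, -12, 0]
    - [0, 0, 0, 0, 0, -10, 0]
    - [0, 0, 0, 0, 0, -6, 0]
    - [0, 0, 0, 0, 0, 0, 0]

```text
time_s: 9.5
ee_pos: [610.9, 78.1, 104.1]
ee_rot: [180.0, 0.1, 169.1]
force: [0.2, -0.3, -0.5]
gripper_width: 7.7
gripper_force: 20.0
```

```bash
python3 -c "
from a import *
w=snap('w5');cv2.imwrite('pics/w5b.png',cv2.resize(w['image'],(800,600),interpolation=2));s=state();print(s['force'],s['gripper_width'])"
```

```text
9.5 [ 6.230e+00  2.480e+01  9.023e+01 -2.000e-02  6.491e+01 -7.290e+01] [610.9  78.1 104.1] [1.8000e+02 5.0000e-02 1.6914e+02]
[ 0.52287109  0.33679739 -1.2459039 ] 8.009285278000444
```

View pics/w5b.png

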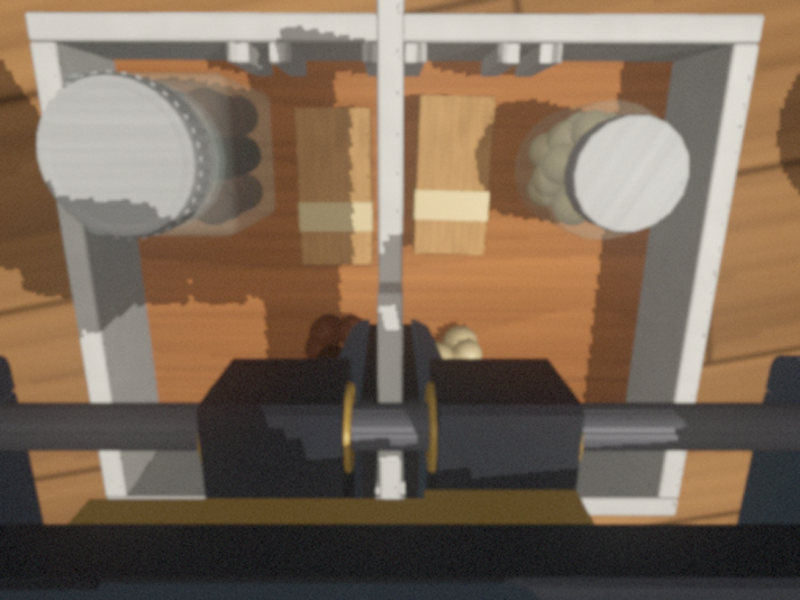

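Divider held at x≈391 and square. The target slot's ribs are at (240/280,52), 61–62 mm to the left. I'll move it over and lower it part way.

>>> step_arm:
  steps:
    - [0, 0, 0, 0, -6, 0, 0]
    - [0, 0, 0, 0, -12, 0, 0]
    - [0, 0, 0, 0, -14, 0, 0]
    - [0, 0, 0, 0, -14, 0, 0]
    - [0, 0, 0, 0, -10, 0, 0]
    - [0, 0, 0, 0, -5.5, 0, 0]
    - [0, 0, 0, 0, 0, 0, 0]
    - [0, 0, 0, 0, 0, 0, 0]

```text
time_s: 10.55
ee_pos: [599.1, 18.2, 103.5]
ee_rot: [180.0, 0.0, 169.1]
force: [0.3, -0.3, -1.8]
gripper_width: 7.9
gripper_force: 20.0
```

```bash
python3 - <<'E'
from a import *
w=snap('w6');s=state();print(s['force'],s['torque'])
g=cv2.cvtColor(w['image'],cv2.COLOR_BGR2GRAY)
for y in(28,30,32,34,36,38,100,150,180):print(y,g[y,195:305].tolist() if y<50 else g[y,235:270].tolist())
A=T([610.5,78.5,0],[0,0,-11])
print([proj(w,w["M"],(A@np.r_[-112,yy,57,1])[:3])[0].round(1) for yy in(-67,-57,-62)])
E
```

```text
10.55 [ 6.300e-01  2.346e+01  9.256e+01  1.000e-02  6.397e+01 -7.852e+01] [599.1  18.2 103.5] [179.99   0.   169.14]
[-0.17354065  0.61977766 -1.38101695] [0.01490098 0.05059838 0.04951508]
28 [94, 95, 92, 97, 96, 93, 94, 93, 92, 93, 95, 93, 95, 94, 97, 98, 97, 94, 94, 96, 97, 94, 96, 95, 97, 95, 97, 95, 95, 95, 98, 93, 98, 99, 105, 114, 129, 135, 130, 126, 123, 128, 135, 141, 141, 146, 162, 191, 209, 217, 218, 218, 217, 219, 218, 219, 220, 219, 217, 216, 215, 213, 205, 196, 199, 201, 200, 200, 199, 191, 182, 168, 169, 178, 187, 183, 165, 133, 117, 110, 110, 113, 113, 115, 114, 117, 113, 114, 114, 113, 113, 114, 112, 113, 112, 113, 114, 113, 112, 114, 112, 114, 115, 113, 114, 114, 113, 111, 114, 113]
30 [92, 95, 93, 91, 94, 90, 94, 92, 92, 95, 96, 91, 92, 91, 97, 95, 91, 96, 93, 95, 95, 95, 91, 95, 97, 94, 97, 92, 98, 93, 94, 94, 95, 95, 99, 114, 132, 137, 132, 128, 127, 130, 142, 150, 148, 150, 162, 190, 209, 216, 218, 218, 218, 219, 219, 219, 220, 219, 218, 216, 214, 212, 204, 203, 211, 216, 217, 216, 215, 207, 188, 169, 166, 179, 191, 192, 170, 136, 112, 108, 105, 106, 105, 106, 1
[... 2072 characters left out ...]
 98, 97, 98, 97, 101, 99, 100, 98, 99, 97, 97, 95, 100, 98, 98, 97, 97, 98, 98, 95, 100, 98]
100 [114, 115, 112, 118, 124, 133, 154, 181, 203, 212, 216, 217, 218, 217, 216, 217, 218, 219, 218, 217, 216, 209, 187, 142, 104, 94, 106, 132, 153, 165, 167, 167, 165, 164, 164]
150 [144, 140, 140, 135, 139, 137, 146, 169, 197, 210, 216, 216, 215, 214, 215, 216, 213, 208, 192, 166, 150, 142, 131, 112, 99, 101, 121, 147, 165, 171, 171, 169, 168, 167, 169]
180 [143, 143, 142, 142, 145, 143, 137, 134, 131, 132, 133, 134, 134, 132, 132, 133, 134, 133, 133, 133, 130, 131, 135, 141, 145, 145, 146, 144, 146, 146, 144, 146, 146, 146, 145]
[array([243.4,  40.3]), array([257.3,  40.4]), array([250.4,  40.3])]
```

>>> step_arm:
  steps:
    - [0, 0, 0, 0, 0.7, 0, 0]
    - [0, 0, 0, 0, 0, 5, 0]
    - [0, 0, 0, 0, 0, 6, 0]
    - [0, 0, 0, 0, 0, 6, 0]
    - [0, 0, 0, 0, 0, 6, 0]
    - [0, 0, 0, 0, 0, 4, 0]
    - [0, 0, 0, 0, 0, 0, 0]
    - [0, 0, 0, 0, 0, 0, 0]

```text
time_s: 11.6
ee_pos: [599.4, 18.6, 76.7]
ee_rot: [180.0, 0.0, 169.1]
force: [-1.1, 0.3, -0.6]
gripper_width: 7.8
gripper_force: 20.0
```

>>> step_arm:
  steps:
    - [0, 0, 0, 0, 0, 5, 0]
    - [0, 0, 0, 0, 0, 8, 0]
    - [0, 0, 0, 0, 0, 8, 0]
    - [0, 0, 0, 0, 0, 6, 0]
    - [0, 0, 0, 0, 0, 4, 0]
    - [0, 0, 0, 0, 0, 3, 0]
    - [0, 0, 0, 0, 0, 2, 0]
    - [0, 0, 0, 0, 0, 0, 0]

```text
time_s: 12.6
ee_pos: [599.3, 18.7, 42.0]
ee_rot: [180.0, 0.0, 169.1]
force: [-2.8, 0.4, 5.9]
gripper_width: 7.8
gripper_force: 20.0
```

Same height as when first gripped, with floor contact felt. I'll release, then rise.

>>> step_arm:
  steps:
    - [0, 0, 0, 0, 0, 0, 0.25]
    - [0, 0, 0, 0, 0, 0, 0.25]
    - [0, 0, 0, 0, 0, 0, 0.25]
    - [0, 0, 0, 0, 0, 0, 0.25]
    - [0, 0, 0, 0, 0, -10, 0.25]
    - [0, 0, 0, 0, 0, -25, 0.25]
    - [0, 0, 0, 0, 0, -40, 0.4]
    - [0, 0, 0, 0, 0, -40, 1]

```text
time_s: 13.6
ee_pos: [599.2, 18.6, 157.3]
ee_rot: [180.0, 0.0, 169.1]
force: [0.4, 0.4, -0.3]
gripper_width: 40.4
gripper_force: 0.0
```

```bash
python3 -c "
from a import *
w=snap('w7');cv2.imwrite('pics/w7b.png',cv2.resize(w['image'],(800,600),interpolation=2));s=state();print(s['force'],s['gripper_width'])"
```

```text
13.6 [ 6.800e-01  2.116e+01  8.802e+01  1.000e-02  7.079e+01 -7.845e+01] [599.2  18.6 157.3] [1.7999e+02 3.0000e-02 1.6913e+02]
[ 1.33049032 -0.08611421  3.3270083 ] 44.05980511544726
```

View pics/w7b.png

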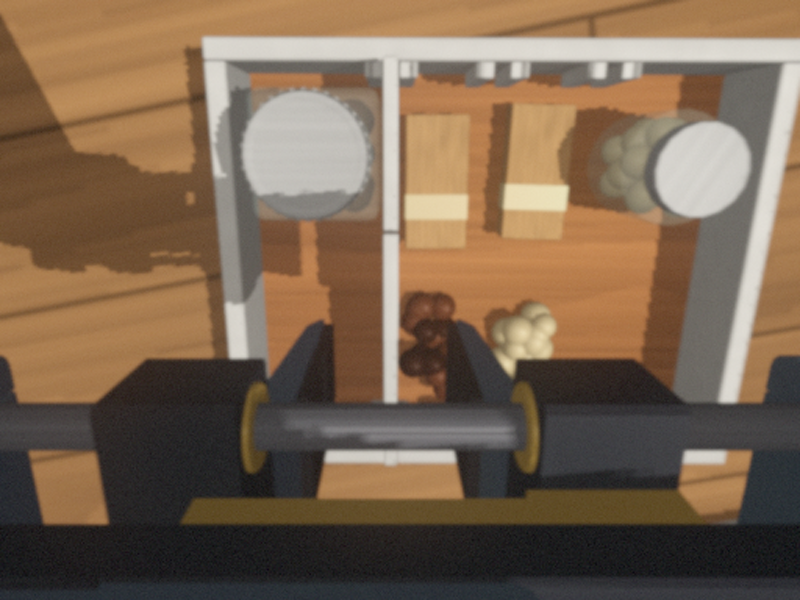

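Divider is home in the slot beside the square jar (x≈391, near end (391,57)). The cartons and round jar are undisturbed. The lid circle is at (306,155.5).

```bash
python3 - <<'E'
from a import *
k=1.5625
px=lambda a:(np.array(a)+.5)/k-.5
W={n:np.load(f"pics/{n}.npy",allow_pickle=True).item() for n in("w2","w5","w7")}
for n,uv in(("w2",(248,103)),("w5",(120,153)),("w7",(306,155.5))):print(n,atz(W[n],W[n]["M"],px(uv),119).round(1))
print(tri([(W[n],W[n]["M"],px(uv)) for n,uv in(("w2",(248,103)),("w5",(120,153)),("w7",(306,155.5)))]))
A=T([610.5,78.5,0],[0,0,-11]);print("nominal",(A@[-66,-102,119,1])[:3])
f=np.load("pics/scene0.npy",allow_pickle=True).item();M=camT(f)
for X,h in((T([610.6,78.3,83.7],[180,0,169.1]),0),(T([158.1,552.2,174.7],[180,0,164]),46)):
  for z in(-35,-40,-45):print(z,[proj(f,M,(X@np.array([a,b,z,1]))[:3])[0].round(1).tolist() for b in(-h-10,-h,h,h+10) for a in(-16,16)])
E
```

```text
w2 [521.3  -7.4 119. ]
w5 [520.4  -6.1 119. ]
w7 [521.5  -7.4 119. ]
[520.81515162  -7.95512807 115.61179641]
nominal [526.25008836  -9.03257902 119.        ]
-35 [[301.9, 192.3], [293.8, 185.9], [304.9, 191.0], [296.7, 184.6], [304.9, 191.0], [296.7, 184.6], [307.9, 189.6], [299.6, 183.3]]
-40 [[302.1, 190.8], [293.9, 184.4], [305.1, 189.4], [296.9, 183.1], [305.1, 189.4], [296.9, 183.1], [308.1, 188.1], [299.8, 181.8]]
-45 [[302.3, 189.2], [294.1, 182.8], [305.3, 187.8], [297.1, 181.6], [305.3, 187.8], [297.1, 181.6], [308.3, 186.5], [300.0, 180.3]]
-35 [[276.9, 69.3], [272.4, 66.7], [279.2, 68.9], [274.6, 66.3], [299.0, 65.0], [294.3, 62.6], [301.1, 64.6], [296.4, 62.2]]
-40 [[277.0, 68.0], [272.5, 65.4], [279.2, 67.5], [274.7, 65.0], [299.2, 63.7], [294.4, 61.3], [301.3, 63.3], [296.5, 60.9]]
-45 [[277.1, 66.6], [272.6, 64.1], [279.3, 66.2], [274.8, 63.7], [299.3, 62.4], [294.5, 60.0], [301.4, 62.0], [296.6, 59.6]]
```

>>> step_arm:
  steps:
    - [0, 0, 0, 35, -20, 0, 1]
    - [0, 0, 0, 36, -20.5, 0, 1]
    - [0, 0, 10, 0, 0, 0, 1]
    - [0, 0, 10, 0, 0, 0, 1]
    - [0, 0, 10, 0, 0, 0, 1]
    - [0, 0, 10, 0, 0, 0, 1]
    - [0, 0, 10, 0, 0, 0, 1]
    - [0, 0, 10, 0, 0, 0, 1]

```text
time_s: 14.65
ee_pos: [522.0, -7.8, 156.1]
ee_rot: [179.9, 0.0, 108.8]
force: [-0.3, 0.3, -0.6]
gripper_width: 91.2
gripper_force: 0.0
```

>>> step_arm:
  steps:
    - [0, 0, 10, 0, 0, 0, 1]
    - [0, 0, 10, 0, 0, 0, 1]
    - [0, 0, 10, 0, 0, 0, 1]
    - [0, 0, 0, 0, 0, 20, 1]
    - [0, 0, 0, 0, 0, 20, 1]
    - [0, 0, 0, 0, 0, 10, 1]
    - [0, 0, 0, 0, 0, 0, 1]
    - [0, 0, 0, 0, 0, 0, 1]

```text
time_s: 15.65
ee_pos: [522.5, -7.8, 106.3]
ee_rot: [179.9, -0.0, 79.1]
force: [0.7, 0.1, 0.0]
gripper_width: 91.1
gripper_force: 0.0
```

```bash
python3 - <<'E'
from a import *
w=snap('w8')
g=cv2.GaussianBlur(cv2.cvtColor(w['image'],cv2.COLOR_BGR2GRAY),(3,3),0)
M=w["M"]
for c in[(522,-8,119)]:
    P=[(c[0]+30*np.cos(t),c[1]+30*np.sin(t),c[2]) for t in np.linspace(0,2*np.pi,8,endpoint=False)]
    print(proj(w,M,P).round(1).tolist(),proj(w,M,c))
i=cv2.resize(w['image'],(800,600),interpolation=2)
for t in np.linspace(0,2*np.pi,72):
    q=proj(w,M,(522+30*np.cos(t),-8+30*np.sin(t),119))[0]*1.5625;cv2.circle(i,(int(q[0]),int(q[1])),1,(0,0,255),-1)
cv2.imwrite('pics/w8b.png',i)
E
```

```text
15.65 [-2.120e+00  1.678e+01  1.026e+02  1.000e-02  6.053e+01  8.750e+00] [522.5  -7.8 106.3] [ 1.7991e+02 -2.0000e-02  7.9130e+01]
[[294.4, 207.5], [275.1, 178.0], [238.6, 170.7], [208.0, 190.5], [201.9, 224.2], [222.3, 251.4], [256.5, 257.8], [286.1, 240.2]] [[247.85249623 215.86386086]]
```

View pics/w8b.png

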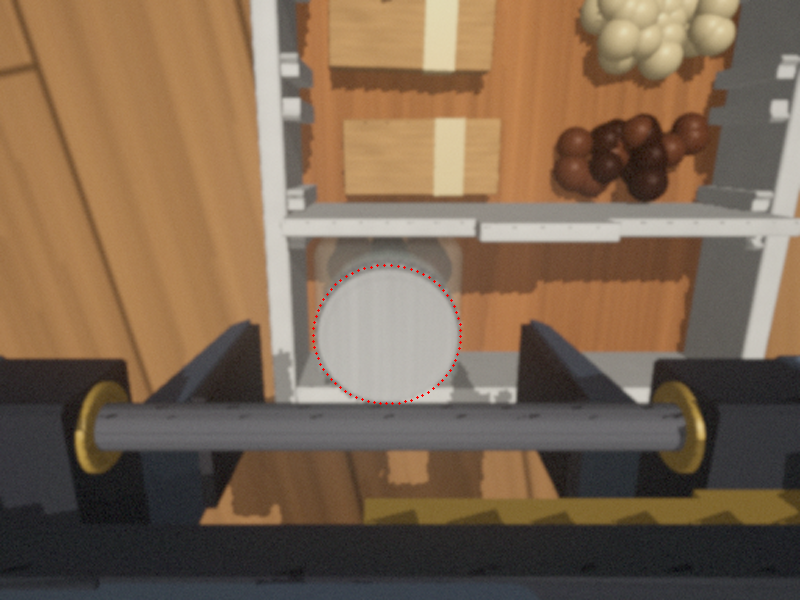

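The red projected lid circle, centre (388,335), matches the seen lid. I'll descend 40 mm and grip.

>>> step_arm:
  steps:
    - [0, 0, 0, 0, 0, 12, 1]
    - [0, 0, 0, 0, 0, 14, 1]
    - [0, 0, 0, 0, 0, 10, 1]
    - [0, 0, 0, 0, 0, 4, 1]
    - [0, 0, 0, 0, 0, 0, 0.75]
    - [0, 0, 0, 0, 0, 0, 0.6]
    - [0, 0, 0, 0, 0, 0, 0.5]
    - [0, 0, 0, 0, 0, 0, 0.4]
  force: 15

```text
time_s: 16.7
ee_pos: [521.7, -7.7, 65.8]
ee_rot: [-180.0, -0.0, 79.1]
force: [-1.1, 1.0, 1.7]
gripper_width: 59.7
gripper_force: 15.0
```

>>> step_arm:
  steps:
    - [0, 0, 0, 0, 0, 0, 0]
    - [0, 0, 0, 0, 0, 0, 0]
    - [0, 0, 0, 0, 0, 0, 0]
    - [0, 0, 0, 0, 0, 0, 0]
    - [0, 0, 0, 0, 0, 0, 0]
    - [0, 0, 0, 0, 0, 0, 0]
    - [0, 0, 0, 0, 0, 0, 0]
    - [0, 0, 0, 0, 0, 0, 0]

```text
time_s: 17.7
ee_pos: [521.8, -7.7, 65.8]
ee_rot: [-180.0, -0.0, 79.1]
force: [-2.9, 0.5, 5.3]
gripper_width: 59.5
gripper_force: 15.0
```

>>> step_arm:
  steps:
    - [0, 0, 0, 0, 0, 0, 0]
    - [0, 0, 0, 0, 0, 0, 0]
    - [0, 0, -2, 0, 0, 0, 0]
    - [0, 0, -4, 0, 0, 0, 0]
    - [0, 0, -4, 0, 0, 0, 0]
    - [0, 0, -4, 0, 0, 0, 0]
    - [0, 0, -3, 0, 0, 0, 0]
    - [0, 0, -3, 0, 0, 0, 0]
  force: 55

```text
time_s: 18.7
ee_pos: [524.6, -9.5, 65.9]
ee_rot: [179.7, 0.2, 99.2]
force: [2.9, -5.0, 1.1]
gripper_width: 59.2
gripper_force: 55.0
```

```bash
python3 -c "
from a import *
w=snap('w9');s=state();print(s['force'],s['torque'],s['gripper_width'],s['gripper_force'])"
```

```text
18.7 [ -2.2   19.22 105.66  -0.16  54.8  -11.31] [524.6  -9.5  65.9] [179.71   0.19  99.2 ]
[ 3.31251269 -4.24715107  2.63754662] [-0.84871404 -0.37620517 -0.32588431] 58.94957112731552 55.00265648821369
```

>>> step_arm:
  steps:
    - [0, 0, -4, 0, 0, 0, 0]
    - [0, 0, -4, 0, 0, 0, 0]
    - [0, 0, -4, 0, 0, 0, 0]
    - [0, 0, -4, 0, 0, 0, 0]
    - [0, 0, -4, 0, 0, 0, 0]
    - [0, 0, -4, 0, 0, 0, 0]
    - [0, 0, -4, 0, 0, 0, 0]
    - [0, 0, -4, 0, 0, 0, 0]

```text
time_s: 19.75
ee_pos: [525.2, -10.5, 67.5]
ee_rot: [179.8, 0.5, 131.3]
force: [0.5, -8.3, 11.4]
gripper_width: 59.1
gripper_force: 55.0
```

```bash
python3 -c "
from a import *
s=state();print(s['force'],s['torque'],s['gripper_width'],s['ee_rot'],s['ee_pos'])
f=grab_frame('top')"
```

```text
[ 0.47064103 -8.28466052 11.35983447] [-1.54905228 -0.05929382 -0.262863  ] 59.127492413731886 [179.8479009    0.47616457 131.32680976] [525.24875156 -10.50216019  67.54374725]
```

>>> step_arm:
  steps:
    - [0, 0, -4, 0, 0, 0, 0]
    - [0, 0, -4, 0, 0, -0.5, 0]
    - [0, 0, -4, 0, 0, -0.5, 0]
    - [0, 0, -4, 0, 0, -0.5, 0]
    - [0, 0, -4, 0, 0, 0, 0]
    - [0, 0, -4, 0, 0, 0, 0]
    - [0, 0, -4, 0, 0, 0, 0]
    - [0, 0, -3, 0, 0, 0, 0]

```text
time_s: 20.8
ee_pos: [525.4, -10.2, 68.6]
ee_rot: [-179.9, 0.5, 162.3]
force: [2.4, -6.7, 7.5]
gripper_width: 59.2
gripper_force: 55.0
```

```bash
python3 -c "
from a import *
w=snap('w10');s=state();print(s['force'],s['torque'],s['gripper_width'])
# jar side orientation: longest line segments near the jar
i=w['image'];cv2.imwrite('pics/w10.png',i)
f=grab_frame('top');np.save('pics/top1.npy',f,allow_pickle=True)"
```

```text
20.8 [ -2.21  19.05 105.47  -0.27  55.04 -74.38] [525.4 -10.2  68.6] [-179.91    0.48  162.32]
[ 1.89645825 -5.71871559  7.82403367] [-1.15419903 -0.28194857 -0.09358097] 59.04184225905291
```

>>> step_arm:
  steps:
    - [0, 0, 0, 0, 0, 0, 0]
    - [0, 0, 0, 0, 0, -1, 0]
    - [0, 0, 0, 0, 0, -1, 0]
    - [0, 0, 0, 0, 0, -1, 0]
    - [0, 0, 0, 0, 0, -1, 0]
    - [0, 0, 0, 0, 0, -1, 0]
    - [0, 0, 0, 0, 0, -1, 0]
    - [0, 0, 0, 0, 0, 0, 0]

```text
time_s: 21.9
ee_pos: [520.9, -7.3, 72.6]
ee_rot: [180.0, -0.1, 162.1]
force: [1.1, -1.1, -0.1]
gripper_width: 58.9
gripper_force: 55.0
```

```bash
python3 -c "
from a import *
s=state();print(s['force'],s['torque'],s['gripper_width'],s['ee_rot'],s['ee_pos'])"
```

```text
[ 1.08547002 -1.09382181 -0.14993441] [-0.22187422 -0.1936101  -0.03809156] 58.92858827881508 [ 1.79991034e+02 -1.21411576e-01  1.62128849e+02] [520.90380446  -7.32448459  72.55480281]
```

>>> step_arm:
  steps:
    - [0, 0, 0, 0, 0, -2, 0]
    - [0, 0, 0, 0, 0, -3, 0]
    - [0, 0, 0, 0, 0, -4, 0]
    - [0, 0, 0, 0, 0, -5, 0]
    - [0, 0, 0, 0, 0, -5, 0]
    - [0, 0, 0, 0, 0, -5, 0]
    - [0, 0, 0, 0, 0, -4, 0]
    - [0, 0, 0, 0, 0, -1, 0]

```text
time_s: 22.9
ee_pos: [522.0, -7.8, 102.4]
ee_rot: [180.0, 0.0, 162.1]
force: [-0.4, -0.0, -1.0]
gripper_width: 59.2
gripper_force: 55.0
```

```bash
python3 - <<'E'
from a import *
w=snap('w11');s=state();print(s['force'],s['torque'],s['gripper_width'])
f=np.load("pics/scene0.npy",allow_pickle=True).item();g=grab_frame("scene");M=camT(g)
cv2.imwrite('pics/s11.png',g['image'])
for n,P in(("lid low",(522,-8,138)),("lid top",(522,-8,155)),("mouth",(522,-8,115)),("shoulder",(522,-8,92)),("base",(522,-8,8))):print(n,proj(g,M,P)[0].round(1))
a,b=f["image"][170:225,252],g["image"][160:225,252]
for y in range(160,226,3):print(y,f["image"][y,236:272:4].max(1).tolist(),g["image"][y,236:272:4].max(1).tolist())
t0=np.load("pics/top0.npy",allow_pickle=True).item()["image"];t1=grab_frame("top")["image"]
d=cv2.absdiff(t0,t1).max(2)[100:225,150:300]
for y in range(0,125,5):print(''.join('#' if v>60 else '.' for v in d[y,::2]))
E
```

```text
22.9 [-2.1200e+00  1.6980e+01  1.0293e+02  1.0000e-02  6.0050e+01 -7.4250e+01] [522.   -7.8 102.4] [1.7999e+02 3.0000e-02 1.6212e+02]
[-1.08020924 -0.6640394  -0.90179445] [-0.01566464  0.02099542  0.00677781] 59.070742862645446
lid low [252.7 181.2]
lid top [252.8 175.8]
mouth [252.6 188.4]
shoulder [252.5 195.4]
base [252.2 219.1]
160 [198, 193, 199, 194, 195, 201, 196, 199, 197] [80, 72, 51, 98, 192, 212, 174, 51, 61]
163 [190, 198, 194, 198, 202, 199, 200, 191, 195] [69, 69, 52, 147, 215, 213, 170, 50, 56]
166 [179, 193, 197, 203, 203, 203, 187, 203, 201] [84, 59, 129, 216, 216, 216, 156, 51, 57]
169 [193, 179, 199, 205, 194, 189, 208, 202, 206] [102, 67, 98, 201, 189, 177, 169, 50, 58]
172 [201, 206, 188, 184, 199, 209, 199, 210, 212] [120, 65, 68, 138, 139, 138, 134, 58, 59]
175 [208, 202, 184, 206, 208, 199, 208, 210, 205] [141, 65, 78, 141, 138, 140, 140, 105, 65]
178 [199, 187, 211, 206, 203, 210, 209, 204, 202] [167, 65, 92, 202, 139, 141, 140, 108, 82]
181 [197, 212, 204, 212, 219, 217, 206, 202, 231] [201, 68, 79, 210, 140, 139, 125, 137, 224]
184 [210, 202, 221, 227, 226
[... 2439 characters left out ...]
...##.####......
...............................#####........####.......#......##.#####..##.
...............................#.##........##############..###########..##.
..............................#.#.#...#...###..############.....##.##...##.
..............................####........###..#############.....####.###..
...............................####....##....##..#########.....#.####..#.#.
...............................##......####.###.................######.#...
.............................#########...#..#.#.####..........#######.####.
...............................#..........................#...####.##......
...............................#..####.........................############
```

```bash
python3 -c "
from workcell import *
print(job_done())"
```

```text
the job is handed in; nothing more can be done
None
```

The job is handed in at about 23 s: the divider is down in the slot beside the square jar, and the unscrewed lid is held level about 23 mm above the open jar, with the jar and other goods in place.

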